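# Swap three battery packs latched into the wrong chargers

## Task

The three battery packs have been latched into the wrong chargers. Put each pack into the charger of its own size (small pack in the small charger, medium in medium, large in large); the empty cork mat is free for setting a pack aside. Press a charger's lever tab down until it stays open to release its pack, and push each pack fully home in its own charger so that the lever snaps shut again; never let a pack fall over.

Things in the scene. Friction and masses are not known exactly. Their poses are not given: they have to be found in the camera images.
- small_pack: Small battery pack: grey ribbed body 48 wide (its y) x 36 thick (its x) mm on a black foot, 60 mm high in all, 130 g +-25%. Origin: centre of underside, z up. The body, from 38 to 60 mm up, is gripped from above across its 36 mm. Foot (all packs): 36 x 48, 26 high, lowest 6 bevelled to 28 x 38; above it a waist 30 x 36. A half turn about z is the same.
- medium_pack: Medium battery pack: grey ribbed body 62 wide (its y) x 36 thick (its x) mm on a black foot, 72 mm high in all, 190 g +-25%. Origin: centre of underside, z up. The body, from 38 to 72 mm up, is gripped from above across its 36 mm. Foot and waist as the small pack's. A pack stands by itself on a level surface.
- large_pack: Large battery pack: grey ribbed body 76 wide (its y) x 36 thick (its x) mm on a black foot, 84 mm high in all, 270 g +-25%. Origin: centre of underside, z up. The body, from 38 to 84 mm up, is gripped from above across its 36 mm. Foot and waist as the small pack's.
- small_charger: Small charger, fixed: low dark housing, grey lever. Origin: on the desk under the slot centre; x to its rear, y to its lever tab. 63 mm front to back (x -29..34), nothing behind the slot block. Slot (all chargers): 39 (x) x 51 (y) mm, floor 8 and deck 32 mm above the desk, mouth flared 5 mm. A seated pack's origin is at (0,0,8 mm), axes parallel. Housing within y -50..40.
- medium_charger: Medium charger, fixed: low dark housing, grey lever. Origin, axes and slot as the small one's. 87 mm front to back (x -31..56): behind the slot a plain lower step with small vents. Lever tab (all chargers): ribbed, x within 11, y 75 to 94 mm; top centre at (0,84,53 mm) shut, sinking to 33 mm high when open.
- large_charger: Large charger, fixed: low dark housing, grey lever. Origin, axes, slot and tab as the others'. 114 mm front to back (x -34..80): behind the slot a bank of bright cooling fins, tops 34 mm high.
- small_charger_lever (a joint): Small charger's latch lever, rad: 0 shut (hook over the pack's foot), 0.32 open; over-centre, it stays at either end and flips past about 0.15. Pressing the tab down 20 mm (2 to 5 N) opens it and lifts the pack in the slot 5 mm, level, on an ejector plate. Pressing a pack down those last 5 mm onto the plate (about 7 N in all) snaps it shut. Other chargers: same.
- medium_charger_lever (a joint): Medium charger's latch lever, rad: 0 shut (hook over the pack's foot), 0.32 open; works as the small one's.
- large_charger_lever (a joint): Large charger's latch lever, rad: 0 shut (hook over the pack's foot), 0.32 open; works as the small one's.
- cork_mat: Cork mat, 110 x 110 mm, 4 mm thick, fixed, empty: a free spot large enough for one pack. Origin: centre of its underside. (The room wall behind the desk is a plane 0.67 m ahead of the robot base: keep the hand and arm off it while swinging across.)

How it is judged:
By the outcome, as a careful person would: the job done as asked, in the order asked, and still so for the second after the job is handed in, with the robot touching nothing.
It also fails if it takes over 141 s, if anything falls off the work surface, if the arm or the gripper's body presses on something with over 40 N, if the wrist force passes 120 N, or if a joint passes its speed limit or range.

## Robot

A 6-joint arm with a two-finger parallel gripper is mounted at the origin on the work surface; the furniture and walls round the work are solid. World frame = base frame: x ahead of the robot, y to its left, z up, the work surface at z = 0. Lengths are in m, angles in rad, forces in N, time in s.
With the tool pointing down it reaches from about 0.3 to 0.875 m from the base axis. Payload 6.4 kg.
Tool frame: the origin (TCP) lies at the very end of the fingers, on their centre line; the grasp point (between the pads) lies 19 mm behind it (arm.pinch_z is the distance from the TCP to the grasp point, in m); z points along the fingers, y is the line along which they close (so a half turn about z gives the same grasp; the last joint's range is limited). The gripper opens to 88 mm and grips with 3 to 60 N. Pads are 18 mm wide; open, the fingers measure 123 mm over their backs; the gripper's body (75 mm by 187 mm) begins 45 mm behind the grasp point.
Start: joints at [-1.503, 0.181, 1.607, -0, 1.354, -0.206], TCP at [0.155, -0.554, 0.239] pointing down, gripper open.
Joint ranges: [-2.99, 2.99], [-0.89, 2.07], [0.3, 2.58], [-1.14, 4.28], [0, 2.63], [-3.12, 3.12]. Speed limits (rad/s): [2.57, 2.57, 3.01, 3.14, 3.14, 3.14].

## Interface

Orientations are given as [roll, pitch, yaw] about the fixed x, y, z axes, in that order (R = Rz(yaw) Ry(pitch) Rx(roll)).
In Python, from bench import arm gives the robot as it stands.
- The arm moves only by the tool send_rows, never from a script. Its argument "increments" is a list of rows, each an object of numbers: "x", "y", "z": the shift along the world's x, y, z in mm; "rx", "ry", "rz": the turn, a rotation vector about the world's x, y, z in rad. In form: [{"x": .., "y": .., "z": .., "rx": .., "ry": .., "rz": ..}, ...]. A call has 1 to 12 rows; each row shifts and turns the commanded pose from where the row before left it; what a row does not reach is not made up. A row lasts 1/10 s, in which the tool goes at most 50 mm and 8.59 degrees, less where a joint would pass 70% of its speed; a pose out of reach is approached as far as the arm can. A call is refused whole if a number of a shift passes 50 or a number of a turn 0.15, either way. A call with a gripper value outside its range is refused whole. "fingers" is the opening, from 0 (shut) to 1 (fully open), set as the call begins (left out, the last holds). The fingers move at their own pace and stop on an object; "squeeze" is the grip in N (left out, the last holds). Time passes only in rows, so rows that do not move let the fingers close. It gives the time, the measured TCP pose, the force, the opening and the grip force at its end, in the units of the state.
- arm.state(): the state, without advancing time (a new reading comes with each control period).
- arm.capture(name): name is "side" or "top" or "wrist"; returns a dict with "img" (480x640x3 uint8, blue, green, red), "camera_matrix" (3x3 intrinsics, pixels), "xyz" and "rotation" of the camera in the world. Camera axes: x right, y down, z forward; pixel columns grow to the right and rows downward; lengths in m; the calibration is good to about 2 mm. The wrist camera is an equidistant fisheye: a pixel r from the principal point sees the ray r / f radians off the axis. A picture is of the moment at which its call begins. There is no depth.
- arm.hand_in(): hands the job in; it is judged then, once.
Trained networks look in the newest picture that a camera, given by its name, has taken for a name from the list of things; names that differ only in an ending like _2 or _b are one class to them, and where a whole thing is asked for, a point or a joint stands for the part that bears it (a point fixed in the world has none). Each returns a list of dicts, best first, with "conf" (0 to 1); they miss things now and then, are a little off and sometimes report something else, mostly with a low value. They report only what shows in the picture. A call takes as long as a camera call.
- arm.spot_in(camera, query): "extent" ([left, top, right, bottom] in pixels, round what is visible of it).
- arm.landmark_of(camera, query): "xy" ([column, row] in pixels: a listed point, or the origin of a listed thing).
The state is a dict: "time_s": time; "joints": joint angles; "joint_vel": joint speeds; "tau": joint torques, N m; "tool_pos": TCP position; "eef_rot": TCP orientation; "wrist_force": force on the tool from outside, world axes, zero at the start; "torque": the same for the moment, N m; "grip_width": finger opening in m; "grip_force": force on a finger pad.
Only numpy, scipy, OpenCV 4.12 (cv2) and the standard library are available. Lean on these libraries where they do the work, as an engineer would, in place of code of your own. Each camera call takes 0.05 s, during which the arm holds its last target. There are 200 camera calls.

## Working session

There is one attempt and no reset: what is moved stays moved. The work goes in short steps, Python scripts to look and compute and a tool call to move; the robot and the scene stay as the last step left them, time stands still between calls to the robot, and variables do not carry over. Pictures are saved under pics/ and viewed, at most 14 in all, crops included, and the job is handed in when it is done.

Besides the shell and the picture viewer there is one more tool, called as a command line: name --argument value ..., lists and objects as JSON in quotes. send_rows: Moves the arm, as the interface text tells. Its arguments: {"type":"object","properties":{"increments":{"type":"array","items":{"type":"object","properties":{"x":{"type":"number"},"y":{"type":"number"},"z":{"type":"number"},"rx":{"type":"number"},"ry":{"type":"number"},"rz":{"type":"number"}}}},"fingers":{"type":"number"},"squeeze":{"type":"number"}},"required":["increments"]}

```bash
mkdir -p pics; ls
python3 - <<'E'
from bench import arm
import cv2
for n in ("top","side"):
    c=arm.capture(n); cv2.imwrite(f"pics/{n}0.png",c["img"])
    print(n,c["camera_matrix"],c["xyz"],c["rotation"])
    for q in ["small_pack","medium_pack","large_pack","small_charger","medium_charger","large_charger","cork_mat","small_charger_lever","medium_charger_lever","large_charger_lever"]:
        print(q,[(r["conf"],r["extent"]) for r in arm.spot_in(n,q)[:2]],[(r["conf"],r["xy"]) for r in arm.landmark_of(n,q)[:2]])
print(arm.state(), arm.pinch_z)
E
```

```text
pics
top [[583.72202353   0.         321.4061759 ]
 [  0.         583.72202353 250.39350277]
 [  0.           0.           1.        ]] [ 0.25155691 -0.0086437   1.11620366] [-2.94703028 -0.008816   -1.57202905]
small_pack [(0.86, [260.3, 241.5, 287.9, 265.6])] []
medium_pack [(0.68, [464.4, 252.1, 502.4, 279.4])] [(0.63, [477.6, 270.3])]
large_pack [(0.89, [357.4, 250.1, 406.2, 280.5]), (0.61, [465.8, 251.1, 505.0, 277.3])] [(0.82, [375.9, 270.1])]
small_charger [] [(0.82, [373.6, 267.9])]
medium_charger [(0.75, [224.2, 187.0, 301.4, 276.4])] [(0.92, [277.2, 258.2])]
large_charger [(0.75, [434.6, 196.4, 507.6, 288.9]), (0.71, [222.4, 186.3, 300.0, 274.6])] [(0.62, [475.8, 268.7])]
cork_mat [(0.76, [151.4, 237.2, 215.9, 295.8]), (0.48, [359.9, 251.7, 404.6, 278.2])] [(0.81, [187.5, 269.1])]Traceback (most recent call last):
  File "<stdin>", line 7, in <module>
ValueError: it knows: cork_mat, large_charger, large_pack, medium_charger, medium_pack, small_charger, small_pack
```

Run:
```python
from bench import arm
import cv2
n="side"
c=arm.capture(n); cv2.imwrite(f"pics/{n}0.png",c["img"])
print(n,c["camera_matrix"],c["xyz"],c["rotation"])
c=arm.capture("top")
cv2.imwrite("pics/top0c.png",cv2.resize(c["img"][150:330,130:540],None,fx=1.95,fy=1.95,interpolation=cv2.INTER_CUBIC))
print(arm.state(), arm.pinch_z)
```

```text
side [[457.85919323   0.         313.64248322]
 [  0.         457.85919323 240.90346987]
 [  0.           0.           1.        ]] [ 0.32598165 -0.74679225  0.47410736] [-2.10277694  0.0026084  -0.16740603]
{'time_s': 0.9, 'joints': array([-1.50329876e+00,  1.80814916e-01,  1.60700709e+00, -1.20373378e-05,
        1.35381055e+00, -2.06298885e-01]), 'joint_vel': array([-6.20685038e-04, -5.32157201e-04, -3.08703671e-04, -2.60984076e-05,
        1.76359014e-03,  6.80172880e-05]), 'tau': array([-1.80983898e-03, -4.33828962e+01, -3.42178774e+01,  7.01299799e-02,
        3.08700185e-02, -1.65219978e-05]), 'tool_pos': array([ 0.15548759, -0.55358372,  0.23870263]), 'eef_rot': array([-3.14155119e+00,  3.33262723e-06,  2.73799045e-01]), 'wrist_force': array([ 0.02051126, -0.50343691, -0.24772851]), 'torque': array([ 0.01777279, -0.02694739, -0.0208996 ]), 'grip_force': 0.0, 'grip_width': 0.0879797861680236} 0.0187
```

View pics/top0c.png

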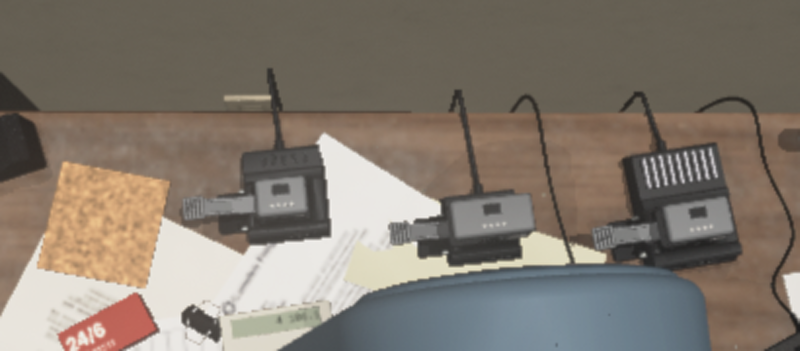

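View pics/side0.png

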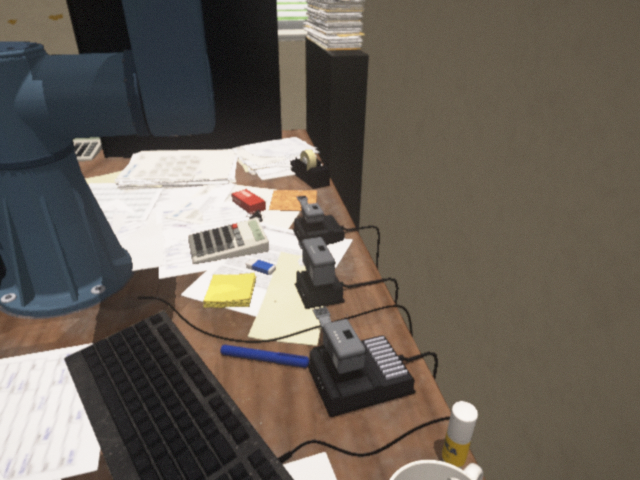

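The left charger is the medium one (vent step) and holds the small pack. The middle one is the small charger and holds the large pack. The right one is the large charger (fins) and holds the medium pack. The mat is at the far left. Next I'll measure the positions.

```bash
cat > h.py <<'E'
import numpy as np, cv2
from scipy.spatial.transform import Rotation as R
from bench import arm
def Rm(r):
    r=np.asarray(r,float); return r if r.shape==(3,3) else R.from_euler("xyz",r).as_matrix()
def back(c,px,z,fish=False):
    """pixels -> world points on plane z"""
    K=c["camera_matrix"]; px=np.atleast_2d(px).astype(float)
    u=(px-K[:2,2])/[K[0,0],K[1,1]]
    if fish:
        r=np.linalg.norm(u,axis=1,keepdims=True); d=np.hstack([u/np.maximum(r,1e-9)*np.sin(r),np.cos(r)])
    else: d=np.hstack([u,np.ones((len(u),1))])
    d=d@Rm(c["rotation"]).T
    return c["xyz"]+d*((z-c["xyz"][2])/d[:,2])[:,None]
def proj(c,P,fish=False):
    K=c["camera_matrix"]; q=(np.atleast_2d(P)-c["xyz"])@Rm(c["rotation"])
    if fish:
        n=np.linalg.norm(q[:,:2],axis=1,keepdims=True); u=q[:,:2]/np.maximum(n,1e-9)*np.arctan2(n,q[:,2:])
    else: u=q[:,:2]/q[:,2:]
    return u*[K[0,0],K[1,1]]+K[:2,2]
def place(pose,P):
    x,y,a=pose; P=np.atleast_2d(P).astype(float); c,s=np.cos(a),np.sin(a)
    return np.c_[x+c*P[:,0]-s*P[:,1],y+s*P[:,0]+c*P[:,1],P[:,2]]
E
python3 - <<'E'
from h import *
c=arm.capture("top")
o=lambda x,y:(130+x/1.95,150+y/1.95)
# tops of packs as seen in crop, corners TL,TR,BR,BL
T={"M(small)":(.068,[(255,180),(303,176),(306,212),(258,216)]),
"S(large)":(.092,[(449,200),(528,193),(535,233),(453,240)]),
"L(medium)":(.080,[(661,203),(727,194),(735,231),(668,242)])}
for k,(z,p) in T.items():
    w=back(c,[o(*q) for q in p],z); m=w.mean(0)
    e=(w[0]+w[3]-w[1]-w[2])/2; print(k,m.round(4),"len",np.linalg.norm(e),"yaw",np.arctan2(-e[0],e[1]))
m=back(c,[o(*q) for q in [(65,162),(170,181),(148,290),(38,268)]],.004);print(m.mean(0),m)
w=arm.capture("wrist");print(w["xyz"],w["rotation"],w["camera_matrix"])
E
```

```text
M(small) [0.4579 0.0688 0.068 ] len 0.045097606345637004 yaw 0.08539303969902598
S(large) [ 0.4342 -0.1259  0.092 ] len 0.07412800378253483 yaw 0.0881755692725115
L(medium) [ 0.4354 -0.3188  0.08  ] len 0.06303025263106632 yaw 0.1500983313551285
[0.44138881 0.24629978 0.004     ] [[0.5049575  0.28929224 0.004     ]
 [0.48562088 0.18387999 0.004     ]
 [0.37665254 0.20174645 0.004     ]
 [0.39832433 0.31028044 0.004     ]]
[ 0.22215933 -0.53411237  0.3855081 ] [ 2.86310777e+00 -8.03498182e-05 -1.29769298e+00] [[371.64829954   0.         319.89652524]
 [  0.         371.64829954 239.24179266]
 [  0.           0.           1.        ]]
```

send_rows --increments '[{"x": 28, "y": 35, "rz": 0.138}, {"x": 28, "y": 35, "rz": 0.138}, {"x": 28, "y": 35, "rz": 0.138}, {"x": 28, "y": 35, "rz": 0.138}, {"x": 28, "y": 35, "rz": 0.138}, {"x": 28, "y": 35, "rz": 0.138}, {"x": 28, "y": 35, "rz": 0.138}, {"x": 28, "y": 35, "rz": 0.138}, {"x": 28, "y": 35, "rz": 0.138}, {"x": 28, "y": 35, "rz": 0.138}, {}, {}]' --fingers 0

```text
invalid input
```

Run:
```python
from h import *
w=arm.capture("wrist");print(w["xyz"],w["rotation"]);cv2.imwrite("pics/w1.png",w["img"])
s=arm.state();print(s["tool_pos"],s["eef_rot"],s["time_s"],s["wrist_force"])
```

```text
[ 0.2221592  -0.53411228  0.38550503] [ 2.86310880e+00 -7.47356888e-05 -1.29769302e+00]
[ 0.15548071 -0.55358132  0.23869434] [-3.14156719e+00 -2.96173525e-05  2.73753552e-01] 1.05 [-0.54046981 -0.36623579 -0.8325399 ]
```

View pics/w1.png

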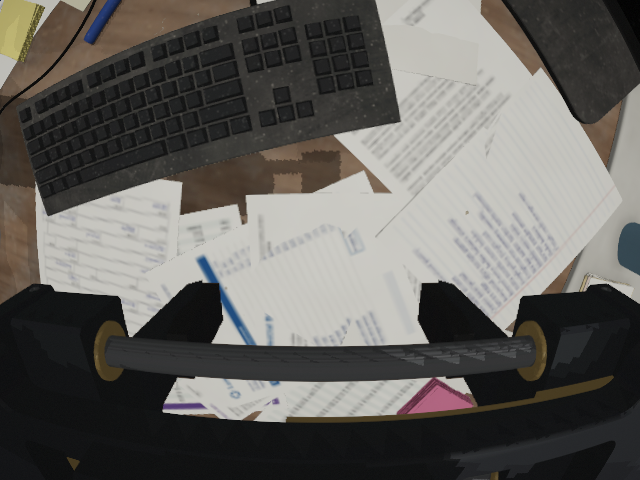

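The picture shows only the keyboard and papers, because the move was refused and the arm is still at its start. I'll resend it with every key filled in.

send_rows --increments '[{"x": 28, "y": 35, "z": 0, "rx": 0, "ry": 0, "rz": 0.138}, {"x": 28, "y": 35, "z": 0, "rx": 0, "ry": 0, "rz": 0.138}, {"x": 28, "y": 35, "z": 0, "rx": 0, "ry": 0, "rz": 0.138}, {"x": 28, "y": 35, "z": 0, "rx": 0, "ry": 0, "rz": 0.138}, {"x": 28, "y": 35, "z": 0, "rx": 0, "ry": 0, "rz": 0.138}, {"x": 28, "y": 35, "z": 0, "rx": 0, "ry": 0, "rz": 0.138}, {"x": 28, "y": 35, "z": 0, "rx": 0, "ry": 0, "rz": 0.138}, {"x": 28, "y": 35, "z": 0, "rx": 0, "ry": 0, "rz": 0.138}, {"x": 28, "y": 35, "z": 0, "rx": 0, "ry": 0, "rz": 0.138}, {"x": 28, "y": 35, "z": 0, "rx": 0, "ry": 0, "rz": 0.138}, {"x": 0, "y": 0, "z": 0, "rx": 0, "ry": 0, "rz": 0}, {"x": 0, "y": 0, "z": 0, "rx": 0, "ry": 0, "rz": 0}]' --fingers 0

```text
time_s: 2.25
tool_pos: [0.4358, -0.2029, 0.2387]
eef_rot: [-3.141, 0.0, 1.655]
wrist_force: [-0.3, 0.6, -0.5]
grip_width: 0.0004
grip_force: 0.0
```

Run:
```python
from h import *
w=arm.capture("wrist");print(w["xyz"],w["rotation"]);cv2.imwrite("pics/w2.png",w["img"])
s=arm.state();print(s["tool_pos"],s["eef_rot"],s["time_s"])
```

```text
[ 0.4286488  -0.1321734   0.38549329] [2.86320130e+00 9.20222486e-04 8.38393093e-02]
[ 0.43530537 -0.2037779   0.2386954 ] [-3.14119620e+00  3.55032331e-04  1.65329481e+00] 2.3
```

View pics/w2.png

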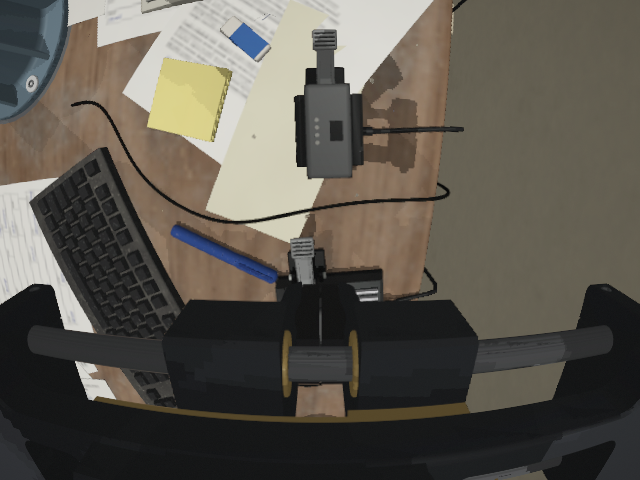

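This picture shows the large pack in the small charger. Its body spans about (304–353, 84–178), its tab (312–337, 30–50), and the large charger's tab is near (302, 248). I'll overlay the model on an enlarged crop.

```bash
cat >> h.py <<'E'
def model(top,W):
    """pieces: pack top rectangle, tab rectangle (shut), deck slot-block mid"""
    b=lambda x0,x1,y0,y1,z:np.array([(x0,y0,z),(x1,y0,z),(x1,y1,z),(x0,y1,z)])
    return [b(-.018,.018,-W/2,W/2,top),b(-.011,.011,.075,.094,.053)]
def overlay(c,pose,top,W,box,s,name,fish=True):
    x0,y0,x1,y1=box
    im=cv2.resize(c["img"][y0:y1,x0:x1],None,fx=s,fy=s,interpolation=cv2.INTER_CUBIC)
    for P in model(top,W):
        q=((proj(c,place(pose,P),fish)-[x0,y0]+.5)*s-.5)
        cv2.polylines(im,[np.round(q*8).astype(np.int32)],True,(0,255,0),1,cv2.LINE_AA,3)
    for i in range(0,x1-x0,20): cv2.putText(im,str(x0+i),(int(i*s),10),0,.35,(0,0,255)); 
    for i in range(20,y1-y0,20): cv2.putText(im,str(y0+i),(0,int(i*s)),0,.35,(0,0,255))
    cv2.imwrite(name,im)
E
python3 - <<'E'
from h import *
w=arm.capture("wrist")
overlay(w,(.4342,-.1259,.088),.092,.076,(270,20,400,200),3.2,"pics/w2o.png")
E
```

```text
(no output)
```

View pics/w2o.png

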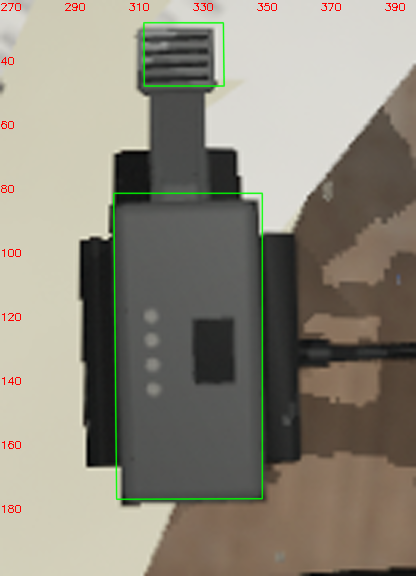

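send_rows --increments '[{"x": -2.5, "y": 40, "z": -15, "rx": 0, "ry": 0, "rz": 0.03}, {"x": -2.5, "y": 40, "z": -15, "rx": 0, "ry": 0, "rz": 0}, {"x": -2.5, "y": 40, "z": -15, "rx": 0, "ry": 0, "rz": 0}, {"x": -2.5, "y": 40, "z": -15, "rx": 0, "ry": 0, "rz": 0}, {"x": 0, "y": 0, "z": -40, "rx": 0, "ry": 0, "rz": 0}, {"x": 0, "y": 0, "z": -40, "rx": 0, "ry": 0, "rz": 0}, {"x": 0, "y": 0, "z": -35, "rx": 0, "ry": 0, "rz": 0}, {"x": 0, "y": 0, "z": -9, "rx": 0, "ry": 0, "rz": 0}, {"x": 0, "y": 0, "z": -9, "rx": 0, "ry": 0, "rz": 0}, {"x": 0, "y": 0, "z": -9, "rx": 0, "ry": 0, "rz": 0}, {"x": 0, "y": 0, "z": -4, "rx": 0, "ry": 0, "rz": 0}, {"x": 0, "y": 0, "z": 0, "rx": 0, "ry": 0, "rz": 0}]'

```text
time_s: 3.55
tool_pos: [0.427, -0.0446, 0.0347]
eef_rot: [3.14, 0.002, 1.684]
wrist_force: [-5.4, 0.8, 17.3]
grip_width: 0.0004
grip_force: 8.6
```

send_rows --increments '[{"x": 0, "y": 0, "z": 40, "rx": 0, "ry": 0, "rz": 0}, {"x": 0, "y": 0, "z": 45, "rx": 0, "ry": 0, "rz": 0}, {"x": 0, "y": 0, "z": 40, "rx": 0, "ry": 0, "rz": 0}, {"x": 3, "y": -28, "z": 0, "rx": 0, "ry": 0, "rz": 0}, {"x": 3, "y": -28, "z": 0, "rx": 0, "ry": 0, "rz": 0}, {"x": 3, "y": -28, "z": 0, "rx": 0, "ry": 0, "rz": 0}, {"x": 0, "y": 0, "z": 0, "rx": 0, "ry": 0, "rz": 0}]' --fingers 1 --squeeze 25

```text
time_s: 4.25
tool_pos: [0.4357, -0.131, 0.1594]
eef_rot: [3.139, 0.003, 1.681]
wrist_force: [0.1, 0.1, 1.1]
grip_width: 0.0543
grip_force: 0.0
```

Run:
```python
from h import *
w=arm.capture("wrist");cv2.imwrite("pics/w3.png",w["img"])
s=arm.state();print(s["tool_pos"],s["eef_rot"],s["time_s"])
overlay(w,(.4343,-.1277,.112),.097,.076,(200,150,440,400),2.3,"pics/w3.png")
```

```text
[ 0.43516226 -0.12934722  0.15881089] [3.13972223e+00 1.68288159e-03 1.68090240e+00] 4.3
```

View pics/w3.png

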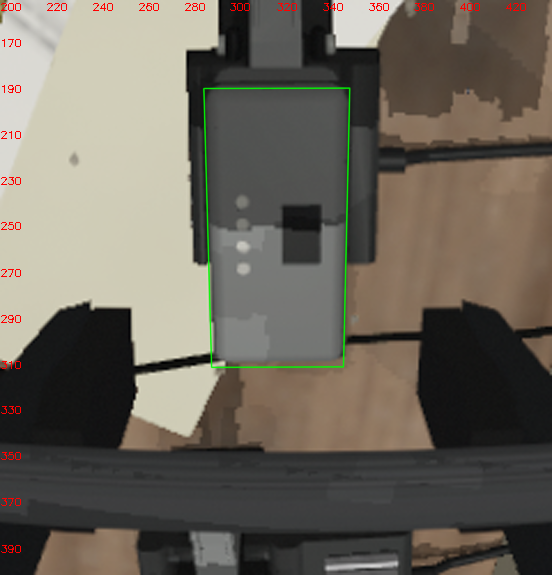

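The overlay fits the pack, whose body spans about (290–351, 190–306), so I'll grasp it.

send_rows --increments '[{"x": 0, "y": 1, "z": -35, "rx": 0, "ry": 0, "rz": 0}, {"x": 0, "y": 0, "z": -35, "rx": 0, "ry": 0, "rz": 0}, {"x": 0, "y": 0, "z": -33, "rx": 0, "ry": 0, "rz": 0}, {"x": 0, "y": 0, "z": 0, "rx": 0, "ry": 0, "rz": 0}]'

```text
time_s: 4.7
tool_pos: [0.4313, -0.124, 0.0514]
eef_rot: [-3.135, -0.005, 1.684]
wrist_force: [-0.6, 0.9, -0.2]
grip_width: 0.088
grip_force: 0.0
```

send_rows --increments '[{"x": 0, "y": 0, "z": 0, "rx": 0, "ry": 0, "rz": 0}, {"x": 0, "y": 0, "z": 0, "rx": 0, "ry": 0, "rz": 0}, {"x": 0, "y": 0, "z": 0, "rx": 0, "ry": 0, "rz": 0}, {"x": 0, "y": 0, "z": 0, "rx": 0, "ry": 0, "rz": 0}, {"x": 0, "y": 0, "z": 0, "rx": 0, "ry": 0, "rz": 0}]' --fingers 0.3 --squeeze 25

```text
time_s: 5.2
tool_pos: [0.4351, -0.1269, 0.0556]
eef_rot: [3.14, 0.001, 1.684]
wrist_force: [0.0, -1.2, 0.3]
grip_width: 0.05
grip_force: 0.0
```

send_rows --increments '[{"x": 0, "y": 0, "z": 0, "rx": 0, "ry": 0, "rz": 0}, {"x": 0, "y": 0, "z": 0, "rx": 0, "ry": 0, "rz": 0}, {"x": 0, "y": 0, "z": 0, "rx": 0, "ry": 0, "rz": 0}]' --fingers 0.3

```text
time_s: 5.5
tool_pos: [0.4347, -0.1267, 0.0549]
eef_rot: [3.141, 0.0, 1.684]
wrist_force: [-0.2, -0.8, 2.4]
grip_width: 0.0356
grip_force: 24.9
```

send_rows --increments '[{"x": 0, "y": 0, "z": 10, "rx": 0, "ry": 0, "rz": 0}, {"x": 0, "y": 0, "z": 25, "rx": 0, "ry": 0, "rz": 0}, {"x": 0, "y": 0, "z": 35, "rx": 0, "ry": 0, "rz": 0}, {"x": 0, "y": 10, "z": 30, "rx": 0, "ry": 0, "rz": 0}, {"x": 1, "y": 35, "z": 0, "rx": 0, "ry": 0, "rz": 0}, {"x": 1, "y": 46, "z": 0, "rx": 0, "ry": 0, "rz": 0}, {"x": 1, "y": 46, "z": 0, "rx": 0, "ry": 0, "rz": 0}, {"x": 1, "y": 46, "z": 0, "rx": 0, "ry": 0, "rz": 0}, {"x": 1, "y": 46, "z": 0, "rx": 0, "ry": 0, "rz": 0}, {"x": 1, "y": 46, "z": 0, "rx": 0, "ry": 0, "rz": 0}, {"x": 1, "y": 46, "z": 0, "rx": 0, "ry": 0, "rz": 0}, {"x": 0, "y": 36, "z": 0, "rx": 0, "ry": 0, "rz": 0}]'

```text
time_s: 6.7
tool_pos: [0.4406, 0.2328, 0.155]
eef_rot: [-3.141, -0.0, 1.685]
wrist_force: [0.5, -0.9, -2.6]
grip_width: 0.0357
grip_force: 24.9
```

send_rows --increments '[{"x": 0, "y": 16, "z": 0, "rx": 0, "ry": 0, "rz": 0}, {"x": 0, "y": 0, "z": -25, "rx": 0, "ry": 0, "rz": 0}, {"x": 0, "y": 0, "z": -35, "rx": 0, "ry": 0, "rz": 0}, {"x": 0, "y": 0, "z": -28, "rx": 0, "ry": 0, "rz": 0}, {"x": 0, "y": 0, "z": -10, "rx": 0, "ry": 0, "rz": 0}, {"x": 0, "y": 0, "z": -3, "rx": 0, "ry": 0, "rz": 0}, {"x": 0, "y": 0, "z": 0, "rx": 0, "ry": 0, "rz": 0}]'

```text
time_s: 7.4
tool_pos: [0.442, 0.2465, 0.0544]
eef_rot: [3.141, -0.0, 1.684]
wrist_force: [1.2, -0.7, -1.9]
grip_width: 0.0357
grip_force: 24.9
```

Now lower it slowly until it touches.

send_rows --increments '[{"x": 0, "y": 0, "z": -3, "rx": 0, "ry": 0, "rz": 0}, {"x": 0, "y": 0, "z": -3, "rx": 0, "ry": 0, "rz": 0}, {"x": 0, "y": 0, "z": -2, "rx": 0, "ry": 0, "rz": 0}, {"x": 0, "y": 0, "z": 0, "rx": 0, "ry": 0, "rz": 0}, {"x": 0, "y": 0, "z": 0, "rx": 0, "ry": 0, "rz": 0}]'

```text
time_s: 7.9
tool_pos: [0.4418, 0.2465, 0.046]
eef_rot: [3.141, -0.0, 1.684]
wrist_force: [0.8, 0.2, -1.7]
grip_width: 0.0356
grip_force: 24.9
```

send_rows --increments '[{"x": 0, "y": 0, "z": -1, "rx": 0, "ry": 0, "rz": 0}, {"x": 0, "y": 0, "z": 0, "rx": 0, "ry": 0, "rz": 0}, {"x": 0, "y": 0, "z": 0, "rx": 0, "ry": 0, "rz": 0}]'

```text
time_s: 8.2
tool_pos: [0.442, 0.2465, 0.0458]
eef_rot: [3.141, -0.0, 1.684]
wrist_force: [-2.0, -1.4, 7.6]
grip_width: 0.0356
grip_force: 25.0
```

send_rows --increments '[{"x": 0, "y": 0, "z": 0, "rx": 0, "ry": 0, "rz": 0}, {"x": 0, "y": 0, "z": 0, "rx": 0, "ry": 0, "rz": 0}, {"x": 0, "y": 0, "z": 0, "rx": 0, "ry": 0, "rz": 0}, {"x": 0, "y": 0, "z": 0, "rx": 0, "ry": 0, "rz": 0}, {"x": 0, "y": 0, "z": 25, "rx": 0, "ry": 0, "rz": 0}, {"x": 0, "y": 0, "z": 40, "rx": 0, "ry": 0, "rz": 0}, {"x": 0, "y": 0, "z": 45, "rx": 0, "ry": 0, "rz": 0}]' --fingers 1

```text
time_s: 8.9
tool_pos: [0.4402, 0.246, 0.1547]
eef_rot: [-3.138, 0.001, 1.684]
wrist_force: [0.8, 0.6, -0.5]
grip_width: 0.0876
grip_force: 0.0
```

send_rows --increments '[{"x": 3, "y": -40, "z": 20, "rx": 0, "ry": 0, "rz": 0}, {"x": 3, "y": -45, "z": 20, "rx": 0, "ry": 0, "rz": 0}, {"x": 3, "y": -45, "z": 0, "rx": 0, "ry": 0, "rz": 0}, {"x": 3, "y": -45, "z": 0, "rx": 0, "ry": 0, "rz": 0}, {"x": 3, "y": -40, "z": 0, "rx": 0, "ry": 0, "rz": 0}, {"x": 0, "y": 0, "z": 0, "rx": 0, "ry": 0, "rz": 0}, {"x": 0, "y": 0, "z": 0, "rx": 0, "ry": 0, "rz": 0}]' --fingers 0

```text
time_s: 9.6
tool_pos: [0.4565, 0.0308, 0.1947]
eef_rot: [-3.141, -0.0, 1.681]
wrist_force: [0.5, -0.1, -0.4]
grip_width: 0.0342
grip_force: 0.0
```

Run:
```python
from h import *
w=arm.capture("wrist")
s=arm.state();print(s["tool_pos"],s["eef_rot"],s["time_s"])
q=proj(w,place((.4579,.0688,.085),[[0,0,.068]]),True)[0];print(q)
x,y=int(q[0]),int(q[1])
overlay(w,(.4579,.0688,.085),.068,.048,(x-80,max(0,y-140),x+80,y+90),2.6,"pics/w4.png")
```

```text
[0.45634065 0.03168072 0.19456231] [-3.14131322e+00 -5.85351100e-04  1.68289081e+00] 9.65
[329.38306444 181.24811807]
```

View pics/w4.png

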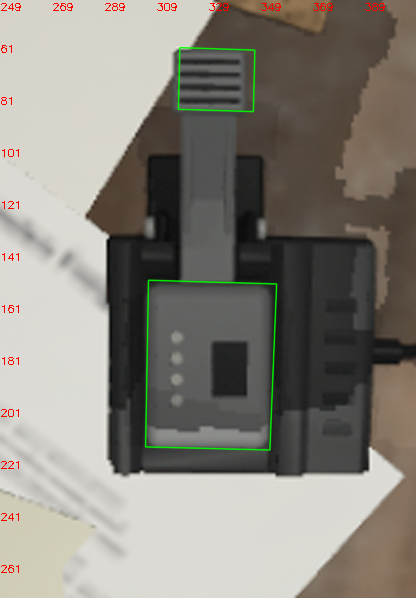

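The small pack spans about (306–355, 170–233) and the tab is centred near (329, 92). That gives a charger pose of about (0.4577, 0.0688, 0.11). I'll press its tab.

send_rows --increments '[{"x": -3, "y": 40, "z": -20, "rx": 0, "ry": 0, "rz": 0}, {"x": -3, "y": 40, "z": -20, "rx": 0, "ry": 0, "rz": 0}, {"x": -2, "y": 41, "z": -20, "rx": 0, "ry": 0, "rz": 0}, {"x": 0, "y": 0, "z": -40, "rx": 0, "ry": 0, "rz": 0}, {"x": 0, "y": 0, "z": -30, "rx": 0, "ry": 0, "rz": 0}, {"x": 0, "y": 0, "z": -9, "rx": 0, "ry": 0, "rz": 0}, {"x": 0, "y": 0, "z": -9, "rx": 0, "ry": 0, "rz": 0}, {"x": 0, "y": 0, "z": -9, "rx": 0, "ry": 0, "rz": 0}, {"x": 0, "y": 0, "z": -5, "rx": 0, "ry": 0, "rz": 0}, {"x": 0, "y": 0, "z": 0, "rx": 0, "ry": 0, "rz": 0}]'

```text
time_s: 10.65
tool_pos: [0.4498, 0.1528, 0.0347]
eef_rot: [3.14, -0.001, 1.683]
wrist_force: [-6.9, 2.2, 17.5]
grip_width: 0.0004
grip_force: 8.6
```

send_rows --increments '[{"x": 0, "y": 0, "z": 40, "rx": 0, "ry": 0, "rz": 0}, {"x": 0, "y": 0, "z": 45, "rx": 0, "ry": 0, "rz": 0}, {"x": 3, "y": -20, "z": 8, "rx": 0, "ry": 0, "rz": 0}, {"x": 3, "y": -30, "z": 0, "rx": 0, "ry": 0, "rz": 0}, {"x": 3.5, "y": -34, "z": 0, "rx": 0, "ry": 0, "rz": 0}, {"x": 0, "y": 0, "z": 0, "rx": 0, "ry": 0, "rz": 0}, {"x": 0, "y": 0, "z": 0, "rx": 0, "ry": 0, "rz": 0}, {"x": 0, "y": 0, "z": -30, "rx": 0, "ry": 0, "rz": 0}, {"x": 0, "y": 0, "z": -35, "rx": 0, "ry": 0, "rz": 0}, {"x": 0, "y": 0, "z": -15, "rx": 0, "ry": 0, "rz": 0}, {"x": 0, "y": 0, "z": 0, "rx": 0, "ry": 0, "rz": 0}, {"x": 0, "y": 0, "z": 0, "rx": 0, "ry": 0, "rz": 0}]' --fingers 1

```text
time_s: 11.85
tool_pos: [0.4582, 0.0691, 0.0461]
eef_rot: [3.142, -0.0, 1.685]
wrist_force: [0.2, -0.5, 0.3]
grip_width: 0.0881
grip_force: 0.0
```

send_rows --increments '[{"x": 0, "y": 0, "z": 0, "rx": 0, "ry": 0, "rz": 0}, {"x": 0, "y": 0, "z": 0, "rx": 0, "ry": 0, "rz": 0}, {"x": 0, "y": 0, "z": 0, "rx": 0, "ry": 0, "rz": 0}, {"x": 0, "y": 0, "z": 0, "rx": 0, "ry": 0, "rz": 0}, {"x": 0, "y": 0, "z": 0, "rx": 0, "ry": 0, "rz": 0}, {"x": 0, "y": 0, "z": 0, "rx": 0, "ry": 0, "rz": 0}, {"x": 0, "y": 0, "z": 0, "rx": 0, "ry": 0, "rz": 0}, {"x": 0, "y": 0, "z": 0, "rx": 0, "ry": 0, "rz": 0}]' --fingers 0.3

```text
time_s: 12.65
tool_pos: [0.4581, 0.0684, 0.0457]
eef_rot: [3.142, 0.0, 1.684]
wrist_force: [0.5, -1.1, 1.1]
grip_width: 0.0357
grip_force: 24.9
```

send_rows --increments '[{"x": 0, "y": 0, "z": 10, "rx": 0, "ry": 0, "rz": 0}, {"x": 0, "y": 0, "z": 30, "rx": 0, "ry": 0, "rz": 0}, {"x": 0, "y": 0, "z": 40, "rx": 0, "ry": 0, "rz": 0}, {"x": -4, "y": -30, "z": 0, "rx": 0, "ry": 0, "rz": 0}, {"x": -5.5, "y": -46, "z": 0, "rx": 0, "ry": 0, "rz": 0}, {"x": -5, "y": -46, "z": 0, "rx": 0, "ry": 0, "rz": 0}, {"x": -5, "y": -44, "z": 0, "rx": 0, "ry": 0, "rz": 0}, {"x": -4, "y": -30, "z": 0, "rx": 0, "ry": 0, "rz": 0}, {"x": 0, "y": 0, "z": -20, "rx": 0, "ry": 0, "rz": 0}, {"x": 0, "y": 0, "z": -30, "rx": 0, "ry": 0, "rz": 0}, {"x": 0, "y": 0, "z": 0, "rx": 0, "ry": 0, "rz": 0}, {"x": 0, "y": 0, "z": 0, "rx": 0, "ry": 0, "rz": 0}]'

```text
time_s: 13.85
tool_pos: [0.4341, -0.1272, 0.076]
eef_rot: [-3.14, -0.001, 1.684]
wrist_force: [-0.2, -0.6, -0.8]
grip_width: 0.0356
grip_force: 24.9
```

send_rows --increments '[{"x": 0, "y": 0, "z": -6, "rx": 0, "ry": 0, "rz": 0}, {"x": 0, "y": 0, "z": -6, "rx": 0, "ry": 0, "rz": 0}, {"x": 0, "y": 0, "z": -6, "rx": 0, "ry": 0, "rz": 0}, {"x": 0, "y": 0, "z": -6, "rx": 0, "ry": 0, "rz": 0}, {"x": 0, "y": 0, "z": -4, "rx": 0, "ry": 0, "rz": 0}, {"x": 0, "y": 0, "z": 0, "rx": 0, "ry": 0, "rz": 0}, {"x": 0, "y": 0, "z": 0, "rx": 0, "ry": 0, "rz": 0}]'

```text
time_s: 14.55
tool_pos: [0.4344, -0.1275, 0.0476]
eef_rot: [-3.141, -0.0, 1.684]
wrist_force: [0.9, -0.4, -1.6]
grip_width: 0.0357
grip_force: 24.9
```

Inserted freely. Now press it home.

send_rows --increments '[{"x": 0, "y": 0, "z": -3, "rx": 0, "ry": 0, "rz": 0}, {"x": 0, "y": 0, "z": -2, "rx": 0, "ry": 0, "rz": 0}, {"x": 0, "y": 0, "z": -2, "rx": 0, "ry": 0, "rz": 0}, {"x": 0, "y": 0, "z": -1, "rx": 0, "ry": 0, "rz": 0}, {"x": 0, "y": 0, "z": 0, "rx": 0, "ry": 0, "rz": 0}, {"x": 0, "y": 0, "z": 0, "rx": 0, "ry": 0, "rz": 0}]'

```text
time_s: 15.15
tool_pos: [0.435, -0.1278, 0.0405]
eef_rot: [3.141, 0.0, 1.684]
wrist_force: [-1.8, 2.6, 10.8]
grip_width: 0.0361
grip_force: 24.9
```

send_rows --increments '[{"x": 0, "y": 0, "z": -1, "rx": 0, "ry": 0, "rz": 0}, {"x": 0, "y": 0, "z": 0, "rx": 0, "ry": 0, "rz": 0}]'

```text
time_s: 15.35
tool_pos: [0.4354, -0.1278, 0.0403]
eef_rot: [3.14, 0.0, 1.684]
wrist_force: [-4.4, 4.2, 18.3]
grip_width: 0.0353
grip_force: 25.0
```

send_rows --increments '[{"x": 0, "y": 0, "z": 0, "rx": 0, "ry": 0, "rz": 0}, {"x": 0, "y": 0, "z": 0, "rx": 0, "ry": 0, "rz": 0}, {"x": 0, "y": 0, "z": 0, "rx": 0, "ry": 0, "rz": 0}, {"x": 0, "y": 0, "z": 0, "rx": 0, "ry": 0, "rz": 0}, {"x": 0, "y": 0, "z": 35, "rx": 0, "ry": 0, "rz": 0}, {"x": 0, "y": 0, "z": 45, "rx": 0, "ry": 0, "rz": 0}, {"x": 0, "y": 0, "z": 40, "rx": 0, "ry": 0, "rz": 0}, {"x": 0, "y": -26, "z": 40, "rx": 0, "ry": 0, "rz": 0}, {"x": 0, "y": -40, "z": 0, "rx": 0, "ry": 0, "rz": 0}, {"x": 0, "y": -40, "z": 0, "rx": 0, "ry": 0, "rz": 0}, {"x": 0, "y": -40, "z": 0, "rx": 0, "ry": 0, "rz": 0}, {"x": 0, "y": -36, "z": 0, "rx": 0, "ry": 0, "rz": 0}]' --fingers 1

```text
time_s: 16.55
tool_pos: [0.4342, -0.3114, 0.1986]
eef_rot: [3.142, 0.0, 1.683]
wrist_force: [1.6, 0.4, 0.2]
grip_width: 0.0883
grip_force: 0.0
```

send_rows --increments '[{"x": 0, "y": -30, "z": 0, "rx": 0, "ry": 0, "rz": 0.04}, {"x": 0, "y": 0, "z": 0, "rx": 0, "ry": 0, "rz": 0}, {"x": 0, "y": 0, "z": 0, "rx": 0, "ry": 0, "rz": 0}, {"x": 0, "y": 0, "z": 0, "rx": 0, "ry": 0, "rz": 0}]' --fingers 0

```text
time_s: 16.95
tool_pos: [0.4344, -0.3385, 0.1983]
eef_rot: [-3.141, -0.001, 1.724]
wrist_force: [-0.4, -0.3, 0.6]
grip_width: 0.0584
grip_force: 0.0
```

Run:
```python
from h import *
w=arm.capture("wrist"); cv2.imwrite("pics/w5full.png",w["img"])
s=arm.state();print(s["tool_pos"],s["eef_rot"],s["time_s"])
q=proj(w,place((.4354,-.3188,.17),[[0,0,.08]]),True)[0];print(q, proj(w,place((.4345,-.1275,.112),[[0,0,.068],[0,.084,.053],[0,.084,.033]]),True))
overlay(w,(.4354,-.3188,.17),.08,.062,(220,0,440,260),2.3,"pics/w5.png")
```

```text
[ 0.43451003 -0.33835266  0.19845812] [-3.14134897e+00 -8.45838557e-04  1.72447286e+00] 17.0
[327.39528258 207.91095669] [[ 364.00336126  -33.70769132]
 [ 363.22140418 -103.41776159]
 [ 361.01463001  -91.83803074]]
```

View pics/w5.png

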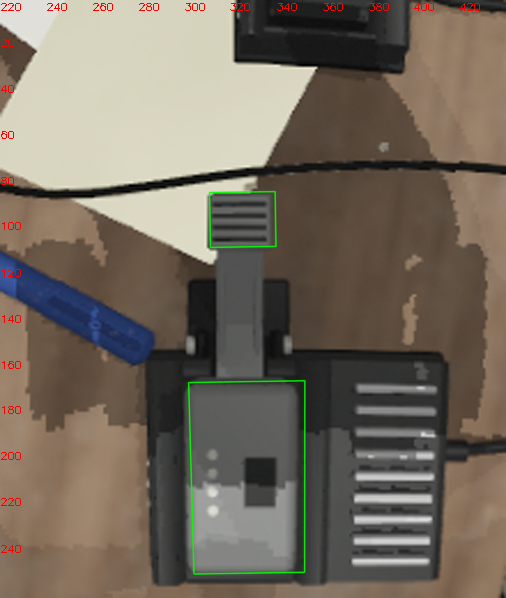

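The medium pack spans about (301–350, 166–248) and its tab is centred near (324, 95). That gives a large-charger pose of about (0.434, -0.319, 0.162). I'll press its tab, then grasp the pack.

send_rows --increments '[{"x": -5, "y": 34, "z": -15, "rx": 0, "ry": 0, "rz": 0.008}, {"x": -5, "y": 34, "z": -15, "rx": 0, "ry": 0, "rz": 0}, {"x": -4, "y": 35, "z": -15, "rx": 0, "ry": 0, "rz": 0}, {"x": 0, "y": 0, "z": -45, "rx": 0, "ry": 0, "rz": 0}, {"x": 0, "y": 0, "z": -40, "rx": 0, "ry": 0, "rz": 0}, {"x": 0, "y": 0, "z": -9, "rx": 0, "ry": 0, "rz": 0}, {"x": 0, "y": 0, "z": -9, "rx": 0, "ry": 0, "rz": 0}, {"x": 0, "y": 0, "z": -9, "rx": 0, "ry": 0, "rz": 0}, {"x": 0, "y": 0, "z": -9, "rx": 0, "ry": 0, "rz": 0}, {"x": 0, "y": 0, "z": 0, "rx": 0, "ry": 0, "rz": 0}]'

```text
time_s: 18.0
tool_pos: [0.422, -0.2376, 0.0348]
eef_rot: [3.14, 0.002, 1.732]
wrist_force: [-4.0, 5.1, 18.3]
grip_width: 0.0007
grip_force: 8.7
```

send_rows --increments '[{"x": 0, "y": 0, "z": 40, "rx": 0, "ry": 0, "rz": 0}, {"x": 0, "y": 0, "z": 45, "rx": 0, "ry": 0, "rz": 0}, {"x": 4, "y": -20, "z": 10, "rx": 0, "ry": 0, "rz": 0}, {"x": 5, "y": -30, "z": 0, "rx": 0, "ry": 0, "rz": 0}, {"x": 4.5, "y": -33, "z": 0, "rx": 0, "ry": 0, "rz": 0}, {"x": 0, "y": 0, "z": 0, "rx": 0, "ry": 0, "rz": 0}, {"x": 0, "y": 0, "z": 0, "rx": 0, "ry": 0, "rz": 0}, {"x": 0, "y": 0, "z": -30, "rx": 0, "ry": 0, "rz": 0}, {"x": 0, "y": 0, "z": -35, "rx": 0, "ry": 0, "rz": 0}, {"x": 0, "y": 0, "z": -12, "rx": 0, "ry": 0, "rz": 0}, {"x": 0, "y": 0, "z": 0, "rx": 0, "ry": 0, "rz": 0}, {"x": 0, "y": 0, "z": 0, "rx": 0, "ry": 0, "rz": 0}]' --fingers 1

```text
time_s: 19.2
tool_pos: [0.4345, -0.3196, 0.0516]
eef_rot: [3.141, 0.001, 1.732]
wrist_force: [0.7, -0.1, 0.7]
grip_width: 0.0879
grip_force: 0.0
```

send_rows --increments '[{"x": 0, "y": 0, "z": 0, "rx": 0, "ry": 0, "rz": 0}, {"x": 0, "y": 0, "z": 0, "rx": 0, "ry": 0, "rz": 0}, {"x": 0, "y": 0, "z": 0, "rx": 0, "ry": 0, "rz": 0}, {"x": 0, "y": 0, "z": 0, "rx": 0, "ry": 0, "rz": 0}, {"x": 0, "y": 0, "z": 0, "rx": 0, "ry": 0, "rz": 0}, {"x": 0, "y": 0, "z": 0, "rx": 0, "ry": 0, "rz": 0}, {"x": 0, "y": 0, "z": 0, "rx": 0, "ry": 0, "rz": 0}, {"x": 0, "y": 0, "z": 0, "rx": 0, "ry": 0, "rz": 0}]' --fingers 0.3

```text
time_s: 20.0
tool_pos: [0.434, -0.3196, 0.0507]
eef_rot: [-3.142, -0.0, 1.732]
wrist_force: [-0.1, 0.2, 0.4]
grip_width: 0.0354
grip_force: 24.9
```

send_rows --increments '[{"x": 0, "y": 0, "z": 10, "rx": 0, "ry": 0, "rz": 0}, {"x": 0, "y": 0, "z": 30, "rx": 0, "ry": 0, "rz": 0}, {"x": 0, "y": 0, "z": 40, "rx": 0, "ry": 0, "rz": 0}, {"x": 0, "y": 20, "z": 10, "rx": 0, "ry": 0, "rz": 0}, {"x": 3, "y": 45, "z": 0, "rx": 0, "ry": 0, "rz": -0.008}, {"x": 3, "y": 45, "z": 0, "rx": 0, "ry": 0, "rz": -0.008}, {"x": 3, "y": 45, "z": 0, "rx": 0, "ry": 0, "rz": -0.008}, {"x": 3, "y": 45, "z": 0, "rx": 0, "ry": 0, "rz": -0.008}, {"x": 3, "y": 45, "z": 0, "rx": 0, "ry": 0, "rz": -0.008}, {"x": 3, "y": 45, "z": 0, "rx": 0, "ry": 0, "rz": -0.008}, {"x": 3, "y": 45, "z": 0, "rx": 0, "ry": 0, "rz": 0}, {"x": 3, "y": 35, "z": 0, "rx": 0, "ry": 0, "rz": 0}]'

```text
time_s: 21.2
tool_pos: [0.4576, 0.0528, 0.1413]
eef_rot: [3.141, -0.0, 1.685]
wrist_force: [-0.1, -0.8, -1.0]
grip_width: 0.0361
grip_force: 24.9
```

send_rows --increments '[{"x": 0, "y": 17, "z": 0, "rx": 0, "ry": 0, "rz": 0}, {"x": 0, "y": 0, "z": -30, "rx": 0, "ry": 0, "rz": 0}, {"x": 0, "y": 0, "z": -30, "rx": 0, "ry": 0, "rz": 0}, {"x": 0, "y": 0, "z": 0, "rx": 0, "ry": 0, "rz": 0}, {"x": 0, "y": 0, "z": 0, "rx": 0, "ry": 0, "rz": 0}]'

```text
time_s: 21.7
tool_pos: [0.4577, 0.0674, 0.0811]
eef_rot: [-3.14, -0.0, 1.684]
wrist_force: [-0.3, -0.3, -1.1]
grip_width: 0.0356
grip_force: 24.9
```

send_rows --increments '[{"x": 0, "y": 0.5, "z": -6, "rx": 0, "ry": 0, "rz": 0}, {"x": 0, "y": 0, "z": -6, "rx": 0, "ry": 0, "rz": 0}, {"x": 0, "y": 0, "z": -6, "rx": 0, "ry": 0, "rz": 0}, {"x": 0, "y": 0, "z": -6, "rx": 0, "ry": 0, "rz": 0}, {"x": 0, "y": 0, "z": -4, "rx": 0, "ry": 0, "rz": 0}, {"x": 0, "y": 0, "z": 0, "rx": 0, "ry": 0, "rz": 0}, {"x": 0, "y": 0, "z": 0, "rx": 0, "ry": 0, "rz": 0}]'

```text
time_s: 22.4
tool_pos: [0.458, 0.0679, 0.0526]
eef_rot: [-3.141, -0.0, 1.684]
wrist_force: [0.7, 0.3, -1.6]
grip_width: 0.0358
grip_force: 24.9
```

send_rows --increments '[{"x": 0, "y": 0, "z": -3, "rx": 0, "ry": 0, "rz": 0}, {"x": 0, "y": 0, "z": -2, "rx": 0, "ry": 0, "rz": 0}, {"x": 0, "y": 0, "z": -2, "rx": 0, "ry": 0, "rz": 0}, {"x": 0, "y": 0, "z": -1, "rx": 0, "ry": 0, "rz": 0}, {"x": 0, "y": 0, "z": -1, "rx": 0, "ry": 0, "rz": 0}, {"x": 0, "y": 0, "z": 0, "rx": 0, "ry": 0, "rz": 0}, {"x": 0, "y": 0, "z": 0, "rx": 0, "ry": 0, "rz": 0}]'

```text
time_s: 23.1
tool_pos: [0.4588, 0.0679, 0.0453]
eef_rot: [3.14, 0.0, 1.684]
wrist_force: [-4.5, 1.1, 17.8]
grip_width: 0.0359
grip_force: 25.0
```

send_rows --increments '[{"x": 0, "y": 0, "z": 0, "rx": 0, "ry": 0, "rz": 0}, {"x": 0, "y": 0, "z": 0, "rx": 0, "ry": 0, "rz": 0}, {"x": 0, "y": 0, "z": 0, "rx": 0, "ry": 0, "rz": 0}, {"x": 0, "y": 0, "z": 0, "rx": 0, "ry": 0, "rz": 0}, {"x": 0, "y": 0, "z": 30, "rx": 0, "ry": 0, "rz": 0}, {"x": 0, "y": 0, "z": 45, "rx": 0, "ry": 0, "rz": 0}, {"x": 0, "y": 0, "z": 45, "rx": 0, "ry": 0, "rz": 0}, {"x": -4, "y": 40, "z": 0, "rx": 0, "ry": 0, "rz": 0}, {"x": -4, "y": 46, "z": 0, "rx": 0, "ry": 0, "rz": 0}, {"x": -4, "y": 46, "z": 0, "rx": 0, "ry": 0, "rz": 0}, {"x": -4, "y": 46, "z": 0, "rx": 0, "ry": 0, "rz": 0}, {"x": 0, "y": 0, "z": 0, "rx": 0, "ry": 0, "rz": 0}]' --fingers 1

```text
time_s: 24.3
tool_pos: [0.4408, 0.2504, 0.1637]
eef_rot: [3.141, -0.002, 1.689]
wrist_force: [-1.0, -0.7, -0.5]
grip_width: 0.0881
grip_force: 0.0
```

send_rows --increments '[{"x": 0, "y": 0, "z": 0, "rx": 0, "ry": 0, "rz": 0}, {"x": 0, "y": 0, "z": -35, "rx": 0, "ry": 0, "rz": 0}, {"x": 0, "y": 0, "z": -40, "rx": 0, "ry": 0, "rz": 0}, {"x": 0, "y": 0, "z": -30, "rx": 0, "ry": 0, "rz": 0}, {"x": 0, "y": 0, "z": -12, "rx": 0, "ry": 0, "rz": 0}, {"x": 0, "y": 0, "z": 0, "rx": 0, "ry": 0, "rz": 0}]'

```text
time_s: 24.9
tool_pos: [0.441, 0.2444, 0.0452]
eef_rot: [-3.138, 0.001, 1.682]
wrist_force: [-0.1, -0.7, 0.1]
grip_width: 0.0878
grip_force: 0.0
```

send_rows --increments '[{"x": 0, "y": 0, "z": 0, "rx": 0, "ry": 0, "rz": 0}, {"x": 0, "y": 0, "z": 0, "rx": 0, "ry": 0, "rz": 0}, {"x": 0, "y": 0, "z": 0, "rx": 0, "ry": 0, "rz": 0}, {"x": 0, "y": 0, "z": 0, "rx": 0, "ry": 0, "rz": 0}, {"x": 0, "y": 0, "z": 0, "rx": 0, "ry": 0, "rz": 0}, {"x": 0, "y": 0, "z": 0, "rx": 0, "ry": 0, "rz": 0}, {"x": 0, "y": 0, "z": 0, "rx": 0, "ry": 0, "rz": 0}, {"x": 0, "y": 0, "z": 0, "rx": 0, "ry": 0, "rz": 0}]' --fingers 0.3

```text
time_s: 25.7
tool_pos: [0.442, 0.246, 0.0468]
eef_rot: [3.141, -0.0, 1.684]
wrist_force: [-0.3, 0.5, 1.2]
grip_width: 0.036
grip_force: 25.0
```

send_rows --increments '[{"x": 0, "y": 0, "z": 10, "rx": 0, "ry": 0, "rz": 0}, {"x": 0, "y": 0, "z": 30, "rx": 0, "ry": 0, "rz": 0}, {"x": 0, "y": 0, "z": 40, "rx": 0, "ry": 0, "rz": 0}, {"x": 0, "y": 0, "z": 31, "rx": 0, "ry": 0, "rz": 0}, {"x": 0, "y": -20, "z": 10, "rx": 0, "ry": 0, "rz": 0}, {"x": 0, "y": -40, "z": 0, "rx": 0, "ry": 0, "rz": 0.008}, {"x": -1, "y": -45, "z": 0, "rx": 0, "ry": 0, "rz": 0.008}, {"x": -1, "y": -45, "z": 0, "rx": 0, "ry": 0, "rz": 0.008}, {"x": -1, "y": -45, "z": 0, "rx": 0, "ry": 0, "rz": 0.008}, {"x": -1, "y": -45, "z": 0, "rx": 0, "ry": 0, "rz": 0.008}, {"x": -1, "y": -45, "z": 0, "rx": 0, "ry": 0, "rz": 0.008}, {"x": -1, "y": -45, "z": 0, "rx": 0, "ry": 0, "rz": 0}]'

```text
time_s: 26.9
tool_pos: [0.4353, -0.0857, 0.1681]
eef_rot: [3.141, 0.0, 1.732]
wrist_force: [0.8, 0.7, -2.0]
grip_width: 0.0357
grip_force: 25.0
```

send_rows --increments '[{"x": -1, "y": -45, "z": 0, "rx": 0, "ry": 0, "rz": 0}, {"x": -1, "y": -45, "z": 0, "rx": 0, "ry": 0, "rz": 0}, {"x": 0, "y": -45, "z": 0, "rx": 0, "ry": 0, "rz": 0}, {"x": 0, "y": -45, "z": 0, "rx": 0, "ry": 0, "rz": 0}, {"x": 0, "y": -35, "z": 0, "rx": 0, "ry": 0, "rz": 0}, {"x": 0, "y": -19.5, "z": 0, "rx": 0, "ry": 0, "rz": 0}, {"x": 0, "y": 0, "z": -25, "rx": 0, "ry": 0, "rz": 0}, {"x": 0, "y": 0, "z": -35, "rx": 0, "ry": 0, "rz": 0}, {"x": 0, "y": 0, "z": -22, "rx": 0, "ry": 0, "rz": 0}, {"x": 0, "y": 0, "z": 0, "rx": 0, "ry": 0, "rz": 0}, {"x": 0, "y": 0, "z": 0, "rx": 0, "ry": 0, "rz": 0}]'

```text
time_s: 28.0
tool_pos: [0.4341, -0.318, 0.086]
eef_rot: [-3.141, -0.001, 1.732]
wrist_force: [1.0, -0.7, -2.2]
grip_width: 0.0357
grip_force: 25.0
```

send_rows --increments '[{"x": 0, "y": -0.5, "z": -6, "rx": 0, "ry": 0, "rz": 0}, {"x": 0, "y": 0, "z": -6, "rx": 0, "ry": 0, "rz": 0}, {"x": 0, "y": 0, "z": -6, "rx": 0, "ry": 0, "rz": 0}, {"x": 0, "y": 0, "z": -6, "rx": 0, "ry": 0, "rz": 0}, {"x": 0, "y": 0, "z": -4, "rx": 0, "ry": 0, "rz": 0}, {"x": 0, "y": 0, "z": 0, "rx": 0, "ry": 0, "rz": 0}, {"x": 0, "y": 0, "z": 0, "rx": 0, "ry": 0, "rz": 0}]'

```text
time_s: 28.7
tool_pos: [0.434, -0.3191, 0.0576]
eef_rot: [-3.141, -0.0, 1.732]
wrist_force: [0.3, 0.0, -1.5]
grip_width: 0.0356
grip_force: 25.0
```

send_rows --increments '[{"x": 0, "y": 0, "z": -3, "rx": 0, "ry": 0, "rz": 0}, {"x": 0, "y": 0, "z": -2, "rx": 0, "ry": 0, "rz": 0}, {"x": 0, "y": 0, "z": -2, "rx": 0, "ry": 0, "rz": 0}, {"x": 0, "y": 0, "z": -1, "rx": 0, "ry": 0, "rz": 0}, {"x": 0, "y": 0, "z": -1, "rx": 0, "ry": 0, "rz": 0}, {"x": 0, "y": 0, "z": 0, "rx": 0, "ry": 0, "rz": 0}, {"x": 0, "y": 0, "z": 0, "rx": 0, "ry": 0, "rz": 0}]'

```text
time_s: 29.4
tool_pos: [0.4343, -0.3194, 0.0507]
eef_rot: [3.142, 0.001, 1.732]
wrist_force: [-6.1, 5.3, 16.9]
grip_width: 0.0358
grip_force: 25.0
```

send_rows --increments '[{"x": 0, "y": 0, "z": 0, "rx": 0, "ry": 0, "rz": 0}, {"x": 0, "y": 0, "z": 0, "rx": 0, "ry": 0, "rz": 0}, {"x": 0, "y": 0, "z": 0, "rx": 0, "ry": 0, "rz": 0}, {"x": 0, "y": 0, "z": 0, "rx": 0, "ry": 0, "rz": 0}, {"x": 0, "y": 0, "z": 30, "rx": 0, "ry": 0, "rz": 0}, {"x": 0, "y": 0, "z": 45, "rx": 0, "ry": 0, "rz": 0}, {"x": 0, "y": 0, "z": 45, "rx": 0, "ry": 0, "rz": 0}, {"x": -20, "y": 0, "z": 45, "rx": 0, "ry": 0, "rz": 0}, {"x": -35, "y": 20, "z": 30, "rx": 0, "ry": 0, "rz": 0}, {"x": -40, "y": 20, "z": 20, "rx": 0, "ry": 0, "rz": 0}, {"x": -40, "y": 20, "z": 0, "rx": 0, "ry": 0, "rz": 0}, {"x": 0, "y": 0, "z": 0, "rx": 0, "ry": 0, "rz": 0}]' --fingers 1

```text
time_s: 30.6
tool_pos: [0.2963, -0.2569, 0.2636]
eef_rot: [-3.141, 0.001, 1.731]
wrist_force: [0.2, -0.3, -0.7]
grip_width: 0.0879
grip_force: 0.0
```

Run:
```python
from h import *
w=arm.capture("side");t=arm.capture("top");v=arm.capture("wrist")
a=cv2.resize(w["img"][160:420,250:450],None,fx=2,fy=2,interpolation=cv2.INTER_CUBIC)
b=cv2.resize(v["img"],(400,300))
c=cv2.resize(t["img"][150:330,130:540],(400,220))
cv2.imwrite("pics/f.png",np.hstack([a,np.vstack([b,c])]))
print(arm.state()["tool_pos"])
```

```text
[ 0.29951785 -0.25970732  0.26390397]
```

View pics/f.png

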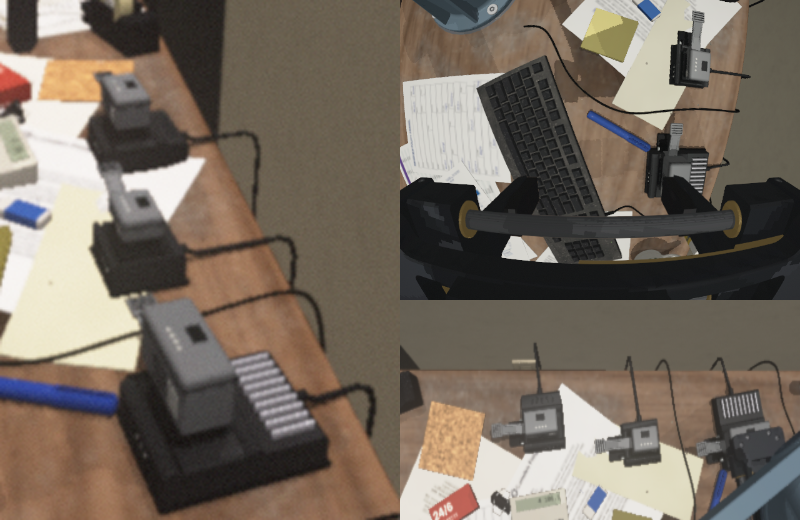

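All three packs stand in their own chargers and the mat is empty. To check the levers, I'll overlay the shut (green) and open (red) tab positions on the side view.

Run:
```python
from h import *
w=arm.capture("side"); out=[]
for p in [(.4577,.0688,.109),(.4345,-.1276,.112),(.434,-.319,.162)]:
    q=proj(w,place(p,[[0,.084,.053]]))[0].astype(int); x0,y0=q-[25,35]; s=5
    im=cv2.resize(w["img"][y0:y0+80,x0:x0+52],None,fx=s,fy=s,interpolation=cv2.INTER_CUBIC)
    for z,col in((.053,(0,255,0)),(.033,(0,0,255))):
        P=[(-.011,.075,z),(.011,.075,z),(.011,.094,z),(-.011,.094,z)]
        cv2.polylines(im,[np.round((proj(w,place(p,P))-[x0,y0])*s).astype(np.int32)],True,col,1)
    out.append(im)
cv2.imwrite("pics/f2.png",np.hstack(out))
```

```text
(no output)
```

View pics/f2.png

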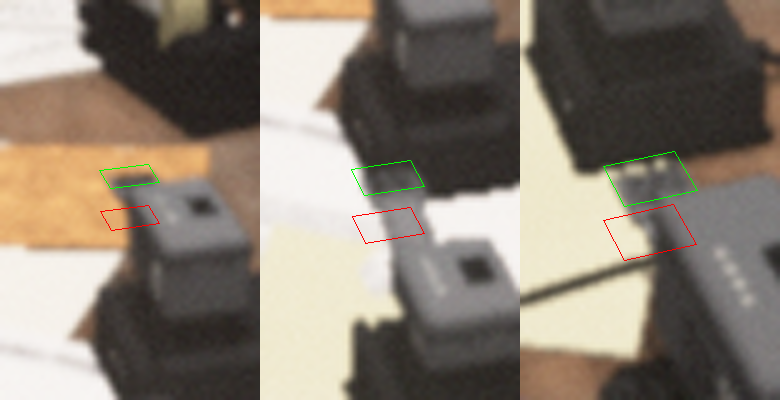

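All three tabs sit at the green outlines, so every lever is shut. I'll hand in.

```bash
python3 -c "
from bench import arm
print(arm.hand_in())"
```

```text
the job is handed in; nothing more can be done
None
```

Each pack is in its own charger with the lever shut (confirmed on the side camera), none fell over, and I handed the job in at about 31 s of the 141 s allowed; the hand-in returned no verdict.

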